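# Turn the cutting board over on the butcher block

## Robot

A 6-joint arm with a two-finger parallel gripper is mounted at the origin on the work surface. World frame = base frame: x ahead of the robot, y to its left, z up, the work surface at z = 0. Lengths are in m, angles in rad, forces in N, time in s.
With the tool pointing down it reaches from about 0.225 to 0.875 m from the base axis. Payload 3.4 kg.
Tool frame: the origin (TCP) lies between the finger pads; the fingertips stand 17 mm ahead of it and the grasp point (between the pads) lies 2 mm behind it; y points along the fingers, z is the direction in which the jaws open and shut, and the axes are right-handed (so a half turn about y gives the same grasp; the last joint's range is limited). The gripper opens to 85 mm and grips with 20 to 120 N. Pads are 22 mm wide; open, the fingers measure 114 mm over their backs; the gripper's body (76 mm by 85 mm) begins 54 mm behind the grasp point. The pads swing forward as they close: fully open they stand 13 mm farther back than shut.
Start: joints at [1.094, 0.276, 1.505, -0, 1.361, -0.121], TCP at [0.2, 0.539, 0.248] pointing down, gripper open.
Joint ranges: [-2.89, 2.89], [-0.75, 2.08], [0.22, 2.7], [-1.18, 4.32], [0.11, 2.71], [-2.7, 2.7]. Speed limits (rad/s): [2.57, 2.57, 3.14, 3.14, 3.14, 3.14].

## Interface

Orientations are given as a unit quaternion [w, x, y, z].
In Python, from rig import manip, get_image, camera_model, sign_off, spot_in, silhouettes, spot_point gives the robot as it stands.
- The arm moves only by the tool jog_arm, never from a script. Its argument "targets" is a list of rows, each a list of 3 entries, a list of its own where there are three numbers: the finger opening in m, from 0 to 0.0854, then the shift along the world's x, y, z in m, then the turn about the world's z in rad. In form: [[claw, [x, y, z], spin], ...]. A call has 1 to 10 rows; each row shifts and turns the commanded pose from where the row before left it; what a row does not reach is not made up. A row lasts 1/8 s, in which the tool goes at most 62.5 mm and 10.7 degrees, less where a joint would pass 70% of its speed; a pose out of reach is approached as far as the arm can. A call with a gripper value outside its range is refused whole. The fingers move at their own pace and stop on an object; "force" is the grip in N (left out, the last holds). Time passes only in rows, so rows that do not move let the fingers close. It gives the time, the measured TCP pose, the force and the opening at its end, in the units of the state.
- manip.get_state(): the state, without advancing time (a new reading comes with each control period).
- get_image(name): name is "scene" or "top"; returns (picture, depth): 420x560x3 uint8, red, green, blue; 420x560 float32, m along the optical axis (not along the pixel's ray), 0 where there is no reading.
- camera_model(name): a dict with "mtx" (3x3 intrinsics, pixels), "distortion" ([k1, k2, p1, p2, k3] as OpenCV has them; the pictures are not rectified), "world_from_camera" (4x4, takes a point from camera to world coordinates). Camera axes: x right, y up, looking along -z (the intrinsics and any distortion apply to the point x, -y, -z); pixel columns grow to the right and rows downward; lengths in m; the calibration is good to about 2 mm. A picture is of the moment at which its call begins. camera_model takes no time and is no camera call.
- sign_off(): hands the job in, once; it reports no verdict.
Trained networks look in the newest picture that a camera, given by its name, has taken for a name from the list of things; names that differ only in an ending like _2 or _b are one class to them, and where a whole thing is asked for, a point or a joint stands for the part that bears it (a point fixed in the world has none). Each returns a list of dicts, best first, with "score" (0 to 1); they miss things now and then, are a little off and sometimes report something else, mostly with a low value. They report only what shows in the picture. A call takes as long as a camera call. They do not tell look-alikes from the thing itself.
- spot_in(name, camera): "position" ([column, row] in pixels, amid what is visible of it).
- silhouettes(name, camera): "mask" (420x560 bool, what is visible of it) and "position" ([column, row] in pixels, amid what is visible of it).
- spot_point(name, camera): "position" ([column, row] in pixels: a listed point, or the origin of a listed thing).
The state is a dict: "clock": time; "qpos": joint angles; "qd": joint speeds; "effort": joint torques, N m; "position": TCP position; "ee_rot": TCP orientation; "contact_force": force on the tool from outside, world axes, zero at the start; "moment": the same for the moment, N m; "width": finger opening in m.
Only numpy, scipy, OpenCV 4.12 (cv2) and the standard library are available. Lean on these libraries where they do the work, as an engineer would, in place of code of your own. Each camera call takes 0.05 s, during which the arm holds its last target.

## Task

The small rectangular cutting board on the butcher block lies with its grooved face down. It is too wide to grip where it lies: slide it, still lying flat, out past a side of the block until you can get under it, then turn it over and leave it lying flat on top of the block with the grooved face up. Leave the steel food container and the pepper mill where they stand.

Things in the scene. Friction and masses are not known exactly. Their poses are not given: they have to be found in the camera images.
- board_center (a point): Centre (half-way up) of the board to turn over: a cream plastic slab, 200 x 140 x 12 mm, 0.3 kg, loose, flat on the block at the start, its length within 20 degrees of the block's x axis. x axis along the 200 mm, y along the 140 mm, z out of the plain face (up at the start). The other face (-z) has a darker juice groove and must end on top. The round cream board on the worktop is not meant.
- block: Butcher block under the board: a fixed square wooden block, 300 x 300 mm and 100 mm high, with upright sides. Origin at the centre of its underside (worktop level); its top is at z = +100 mm; its x and y axes are square to its sides, which lie at +-150 mm. No rim. The worktop round it is clear for 20 mm or more. A round board and a mug beyond it do not matter.
- pan: Open stainless-steel food container, 188 x 120 mm over its rim, 65 mm high, 0.5 kg, loose on the worktop to the left or right of the block; origin at the centre of its underside, z up, x along its length. A bystander: leave it where it is.
- mill: Turned dark-wood pepper mill, 60 mm across the foot, 180 mm tall, 0.3 kg, loose on the worktop on the other side of the block from the container; origin at the centre of its underside, z up. A bystander: leave it where it is.
Mind the look-alikes: they are no part of the job. Leave any green or turquoise look-alike of the part that bears board_center alone.

How it is judged:
On the way:
1. the board, still lying flat plain face up on the block, projects about 15 mm or more past a side of the block ((y of board_center in the frame of block above 0.095 m or y of board_center in the frame of block below -0.095 m or x of board_center in the frame of block above 0.065 m or x of board_center in the frame of block below -0.065 m) and angle between board_center's own z axis and vertical below 0.17 rad and height (world z) of board_center between 0.098 and 0.118 m), for 0.1 s.
At the end, for the whole second after the job is handed in: The board lies still on top of the block, its centre over the block and at lying height (about 106 mm above the worktop, within 10 mm), grooved face up, level within 10 degrees (angle between board_center's own z axis and vertical above 2.967 rad and height (world z) of board_center between 0.096 and 0.118 m and x of board_center in the frame of block between -0.15 and 0.15 m and y of board_center in the frame of block between -0.15 and 0.15 m and linear speed of board below 0.02 m/s); the robot touches nothing.
It fails at once if the steel food container is pushed more than 30 mm (distance of pan from where it was at the start of the episode above 0.03 m).
It fails at once if the pepper mill is pushed more than 30 mm or knocked over (distance of mill from where it was at the start of the episode above 0.03 m or angle between mill's own z axis and vertical above 0.5 rad).
It also fails if it takes over 58 s, if anything falls off the work surface, if the arm or the gripper's body presses on something with over 40 N, if the wrist force passes 120 N, or if a joint passes its speed limit or range.

## Working session

There is one attempt and no reset: what is moved stays moved. The work goes in short steps, Python scripts to look and compute and a tool call to move; the robot and the scene stay as the last step left them, time stands still between calls to the robot, and variables do not carry over. Pictures are saved under pics/ and viewed, and the job is handed in when it is done.

Besides the shell and the picture viewer there is one more tool, called after ">>>" as name(argument=value, ...), one argument or row to a line, values as JSON. jog_arm: Moves the arm, as the interface text tells. Its arguments: {"type":"object","properties":{"targets":{"type":"array","items":{"type":"array"}},"force":{"type":"number"}},"required":["targets"]}

```bash
mkdir -p pics; ls; python3 - <<'E'
from rig import *
import cv2,numpy as np
for n in("scene","top"):
    im,d=get_image(n); cv2.imwrite(f"pics/{n}0.png",im[:,:,::-1]); np.save(f"/tmp/{n}.npy",d)
    m=camera_model(n); print(n,m)
    for o in("board_center","pan","mill","block"):
        print(o,[(round(r["score"],2),np.round(r["position"],1)) for r in spot_point(o,n)])
print(manip.get_state())
E
```

```text
pics
scene {'mtx': array([[505.59494808,   0.        , 283.0672036 ],
       [  0.        , 505.59494808, 204.00687164],
       [  0.        ,   0.        ,   1.        ]]), 'distortion': array([-0.13809896,  0.        ,  0.        ,  0.        ,  0.        ]), 'world_from_camera': array([[ 0.8484523 , -0.28798588,  0.44406399,  1.05138049],
       [ 0.52912743,  0.48113016, -0.69895488, -0.94950559],
       [-0.01236344,  0.82799632,  0.56059722,  0.8860866 ],
       [ 0.        ,  0.        ,  0.        ,  1.        ]])}
board_center [(0.75, array([330.8, 204.4])), (0.75, array([222.7, 287.6])), (0.55, array([294. , 166.8]))]
pan [(0.94, array([373.2, 180.4]))]
mill [(0.65, array([210.8, 361.4]))]
block [(0.93, array([331.1, 243.7]))]
top {'mtx': array([[488.8245805 ,   0.        , 286.64513895],
       [  0.        , 488.8245805 , 210.47047317],
       [  0.        ,   0.        ,   1.        ]]), 'distortion': array([-0.12929368,  0.        ,  0.        ,  0.        ,  0.        ]), 'world_from_camera': array([[-0.02732054,  0.99691932, -0.07352188,  0.34791092],
       [-0.99921
[... 329 characters left out ...]
[457. , 174.9]))]
block []
{'clock': 0.5, 'qpos': array([ 1.09397007e+00,  2.75900334e-01,  1.50498226e+00, -6.57174404e-06,
        1.36069210e+00, -1.21006118e-01]), 'qd': array([-3.07342934e-05, -7.37516456e-04, -4.25020753e-04,  2.09024101e-03,
        2.79039499e-04,  1.70675082e-03]), 'effort': array([ 6.03422541e-04, -4.16262281e+01, -2.45876366e+01, -4.75909872e-05,
        1.49233641e-03,  2.69995631e-06]), 'position': array([0.20031396, 0.53897281, 0.24829498]), 'ee_rot': array([ 0.69595108, -0.69594028,  0.1251343 , -0.12514239]), 'contact_force': array([ 0.83647219, -0.01904462,  0.1656603 ]), 'moment': array([-0.04061708,  0.0214937 ,  0.00046978]), 'width': 0.08556646737197728}
```

View pics/scene0.png

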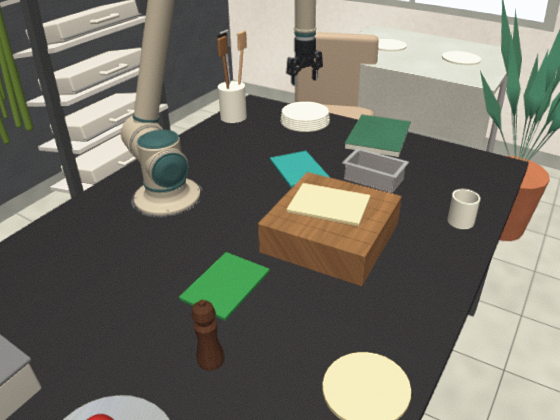

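View pics/top0.png

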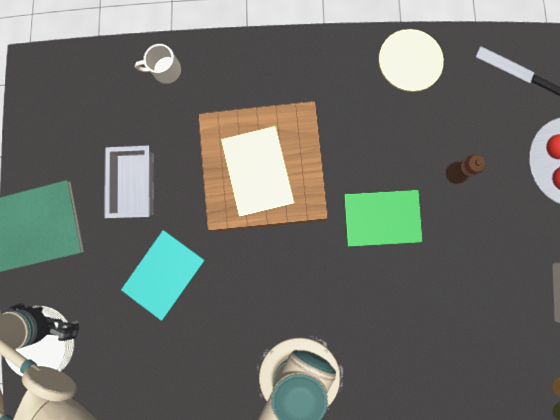

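The cream slab on the brown block is at top (258,171) and scene (330,204). The green slab at top (383,217) and the turquoise one at (163,275) are look-alikes, and the round cream board is at (410,60). The cream rectangle on the block fits the description. Next I'll confirm it in a crop and measure it.

```bash
cat > h.py <<'E'
from rig import *
import cv2,numpy as np
def world(n,px,z):
    m=camera_model(n); T=m["world_from_camera"]
    u=cv2.undistortPoints(np.array(px,float).reshape(-1,1,2),m["mtx"],m["distortion"]).reshape(-1,2)
    r=np.c_[u[:,0],-u[:,1],-np.ones(len(u))]@T[:3,:3].T
    o=T[:3,3]; return o+r*((z-o[2])/r[:,2])[:,None]
def proj(n,P):
    m=camera_model(n); T=np.linalg.inv(m["world_from_camera"])
    p=np.atleast_2d(P)@T[:3,:3].T+T[:3,3]; p=p*[1,-1,-1]
    return cv2.projectPoints(p,np.zeros(3),np.zeros(3),m["mtx"],m["distortion"])[0].reshape(-1,2)
def cloud(n,d):
    v,u=np.mgrid[0:420,0:560]; m=camera_model(n);T=m["world_from_camera"]
    q=cv2.undistortPoints(np.stack([u,v],-1).reshape(-1,1,2).astype(float),m["mtx"],m["distortion"]).reshape(420,560,2)
    p=np.dstack([q[...,0]*d,-q[...,1]*d,-d]); return p@T[:3,:3].T+T[:3,3]
def rect(mask,n,z):
    c=max(cv2.findContours(mask.astype(np.uint8),0,1)[0],key=cv2.contourArea).reshape(-1,2)
    w=world(n,c,z)[:,:2]; return cv2.minAreaRect((w*1000).astype(np.float32))
E
python3 - <<'E'
from h import *
im,d=get_image("top")
C=cloud("top",d)
for o,z in(("board_center",.112),("block",.1),("pan",.065),("mill",.18)):
    for r in silhouettes(o,"top"):
        print(o,round(r["score"],2),r["position"],"rect mm",[np.round(x,1) for x in rect(r["mask"],"top",z)], "medz",np.round(np.median(C[r["mask"]],0),3))
cv2.imwrite("pics/crop0.png",cv2.resize(im[90:240,190:340,::-1],(600,600)))
for n in ("scene",):
  pass
print(spot_point("block","top"))
E
```

```text
board_center 0.74 [386.3, 217.6] rect mm [array([ 410.3, -216.9]), array([131.4, 185.2]), np.float64(1.8)] medz [ 0.416 -0.233  0.01 ]
board_center 0.61 [162.9, 273.7] rect mm [array([284.5, 330.6]), array([132.8, 187.1]), np.float64(52.6)] medz [0.281 0.359 0.011]
board_center 0.59 [251.4, 172.6] rect mm [array([537.5,  89.4]), array([200.8, 140.1]), np.float64(12.0)] medz [0.536 0.089 0.111]
block 0.59 [279.9, 159.0] rect mm [array([552. ,  78.2]), array([306.8, 302.8]), np.float64(4.0)] medz [0.558 0.046 0.099]
pan 0.75 [127.6, 183.2] rect mm [array([527.5, 431.6]), array([135.1, 190.9]), np.float64(89.4)] medz [0.533 0.45  0.011]
mill 0.61 [466.0, 168.4] rect mm [array([ 517.7, -405.9]), array([48.2, 97.4]), np.float64(23.9)] medz [ 0.527 -0.426  0.116]
[]
```

View pics/crop0.png

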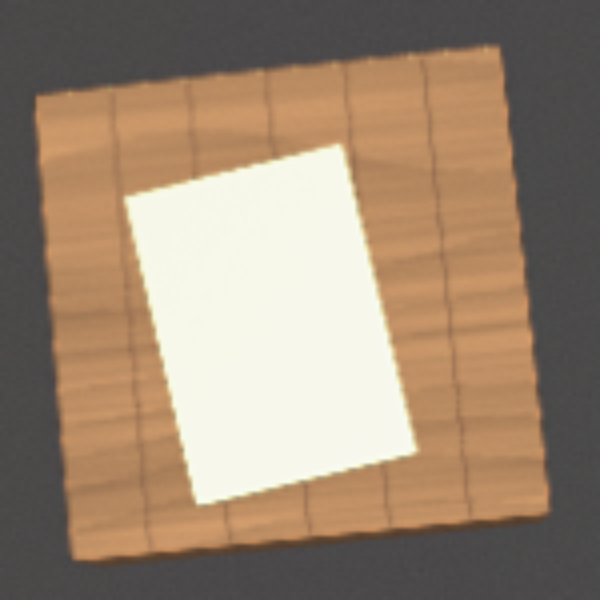

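The crop shows the plain cream board on the wooden block (corners at about 125,197 / 345,145 / 415,452 / 197,505), and it is the only cream rectangle. The block is at about (0.552, 0.078) with a yaw of 4°. The board is at (0.537, 0.089) with a yaw of 12°. I'll push it toward -x, squared up with the open jaws.

>>> jog_arm(
  targets=[
    [0.085,[0.042,-0.04,0],0.0425],
    [0.085,[0.042,-0.04,0],0.0425],
    [0.085,[0.042,-0.04,0],0.0425],
    [0.085,[0.042,-0.04,0],0.0425],
    [0.085,[0.042,-0.04,0],0.0425],
    [0.085,[0.042,-0.04,0],0.0425],
    [0.085,[0.042,-0.04,0],0.0425],
    [0.085,[0.042,-0.04,0],0.0425],
    [0.085,[0.042,-0.04,0],0.0425],
    [0.085,[0.042,-0.04,0],0.0425],
  ],
  force=60,
)

```text
clock: 2.05
position: [0.6216, 0.1376, 0.2484]
ee_rot: [0.707, -0.707, -0.025, 0.025]
contact_force: [1.4, 0.4, -0.5]
width: 0.085
```

>>> jog_arm(
  targets=[
    [0.085,[0.03,-0.023,0],0],
    [0.085,[0.028,-0.022,0],0],
    [0.085,[0,0,-0.04],0],
    [0.085,[0,0,-0.04],0],
    [0.085,[0,0,-0.03],0],
    [0.085,[0,0,-0.008],0],
    [0.085,[0,0,0],0],
  ],
)

```text
clock: 2.92
position: [0.6785, 0.094, 0.1304]
ee_rot: [0.707, -0.707, -0.024, 0.025]
contact_force: [-0.1, 1.0, 0.7]
width: 0.0849
```

```bash
python3 - <<'E'
from h import *
print(manip.get_state()["position"],manip.get_state()["contact_force"])
for n in("scene","top"):
    im,d=get_image(n); 
    c=im[80:280,180:400] if n=="top" else im[100:300,200:440]
    cv2.imwrite(f"pics/a_{n}.png",cv2.resize(c[:,:,::-1],None,fx=2.5,fy=2.5))
E
```

```text
[0.67852754 0.0940361  0.13044729] [-0.05492041  1.04173908  0.68086804]
```

View pics/a_scene.png

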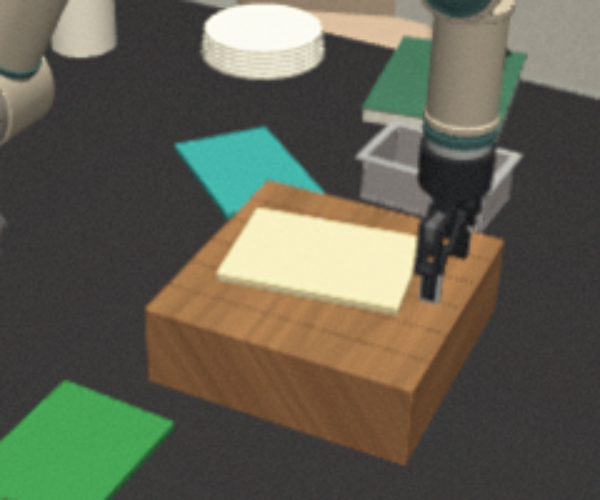

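View pics/a_top.png

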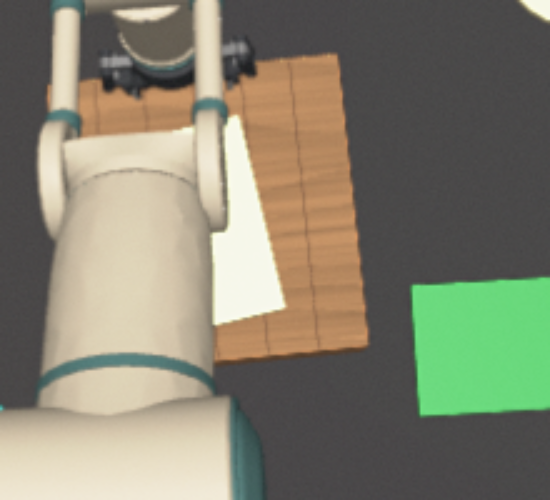

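The scene crop shows the fingers at (432,290), just behind the board's far edge and slightly above the block. I'll lower in small steps to find the fingertip height.

>>> jog_arm(
  targets=[
    [0.085,[0,0,-0.005],0],
    [0.085,[0,0,-0.004],0],
    [0.085,[0,0,0],0],
  ],
)

```text
clock: 3.4
position: [0.678, 0.094, 0.1211]
ee_rot: [0.707, -0.707, -0.024, 0.025]
contact_force: [-0.9, -0.2, 0.1]
width: 0.085
```

>>> jog_arm(
  targets=[
    [0.085,[0,0,-0.003],0],
    [0.085,[0,0,-0.003],0],
    [0.085,[0,0,0],0],
  ],
)

```text
clock: 3.78
position: [0.6781, 0.094, 0.1149]
ee_rot: [0.707, -0.707, -0.024, 0.025]
contact_force: [-0.2, 0.3, 0.3]
width: 0.0851
```

>>> jog_arm(
  targets=[
    [0.085,[0,0,-0.004],0],
    [0.085,[0,0,-0.003],0],
    [0.085,[0,0,0],0],
  ],
)

```text
clock: 4.15
position: [0.6781, 0.094, 0.1079]
ee_rot: [0.707, -0.707, -0.024, 0.025]
contact_force: [0.1, -0.0, -0.4]
width: 0.0855
```

>>> jog_arm(
  targets=[
    [0.085,[-0.015,-0.001,0],0],
    [0.085,[-0.015,-0.001,0],0],
    [0.085,[-0.015,-0.001,0],0],
    [0.085,[-0.015,-0.001,0],0],
    [0.085,[-0.015,-0.001,0],0],
    [0.085,[-0.015,-0.001,0],0],
    [0.085,[-0.015,-0.001,0],0],
    [0.085,[-0.015,-0.001,0],0],
    [0.085,[0,0,0],0],
  ],
)

```text
clock: 5.28
position: [0.5562, 0.086, 0.1083]
ee_rot: [0.707, -0.707, -0.024, 0.025]
contact_force: [-0.3, 0.3, -0.8]
width: 0.0851
```

```bash
cat > look.py <<'E'
from h import *
import sys
tag=sys.argv[1]
im,d=get_image("scene"); C=cloud("scene",d)
cv2.imwrite(f"pics/{tag}.png",cv2.resize(im[80:300,190:440,::-1],None,fx=2.8,fy=2.6))
for r in silhouettes("board_center","scene"):
    u,v=r["position"]
    pts=C[r["mask"]]; pts=pts[np.isfinite(pts).all(1)]
    med=np.median(pts,0)
    print(round(r["score"],2),np.round([u,v]),np.round(med,3),[np.round(x,1) for x in rect(r["mask"],"scene",.112)])
E
python3 look.py b1
```

```text
0.91 [295. 165.] [0.269 0.371 0.013] [array([366.9, 212.7]), array([128.5, 167.7]), np.float64(51.9)]
0.75 [224. 286.] [ 0.427 -0.24   0.013] [array([ 494.6, -317.8]), array([128.8, 182.5]), np.float64(1.1)]
0.59 [297. 192.] [0.435 0.077 0.112] [array([446.4,  91.1]), array([197. , 154.6]), np.float64(4.9)]
```

View pics/b1.png

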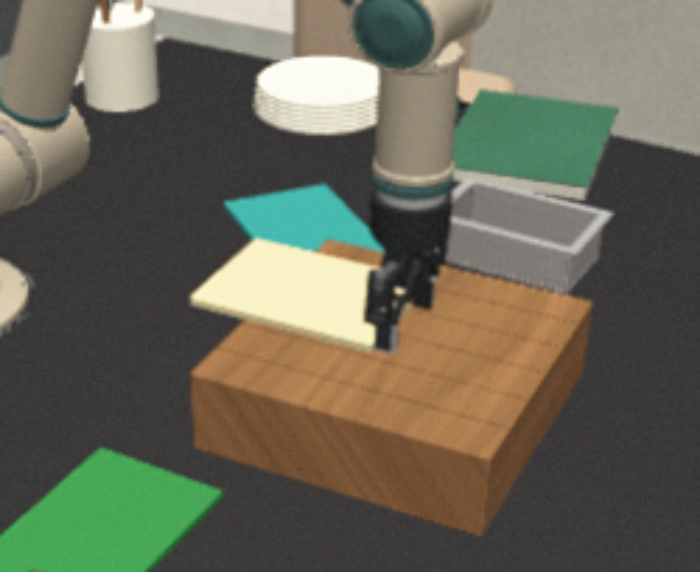

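The board is squared at about 5°, with its centre at about x=0.446. I'll push it further, to just short of balance.

>>> jog_arm(
  targets=[
    [0.085,[-0.012,-0.001,0],0],
    [0.085,[-0.012,-0.001,0],0],
    [0.085,[-0.01,-0.001,0],0],
    [0.085,[0,0,0],0],
    [0.085,[0.03,0.002,0],0],
    [0.085,[0,0,0.03],0],
    [0.085,[0,0,0.03],0],
  ],
)

```text
clock: 6.25
position: [0.5536, 0.085, 0.1681]
ee_rot: [0.707, -0.707, -0.023, 0.026]
contact_force: [-0.1, 0.1, -0.4]
width: 0.0848
```

```bash
python3 look.py b2; python3 - <<'E'
from h import *
im,d=get_image("top"); cv2.imwrite("pics/b2t.png",cv2.resize(im[90:290,180:360,::-1],None,fx=3,fy=3))
E
```

```text
0.85 [294. 164.] [0.268 0.373 0.012] [array([358.7, 219.3]), array([130.1, 154.3]), np.float64(53.2)]
0.79 [289. 189.] [0.417 0.08  0.112] [array([415.5,  88.8]), array([207.4, 152.6]), np.float64(4.4)]
```

View pics/b2.png

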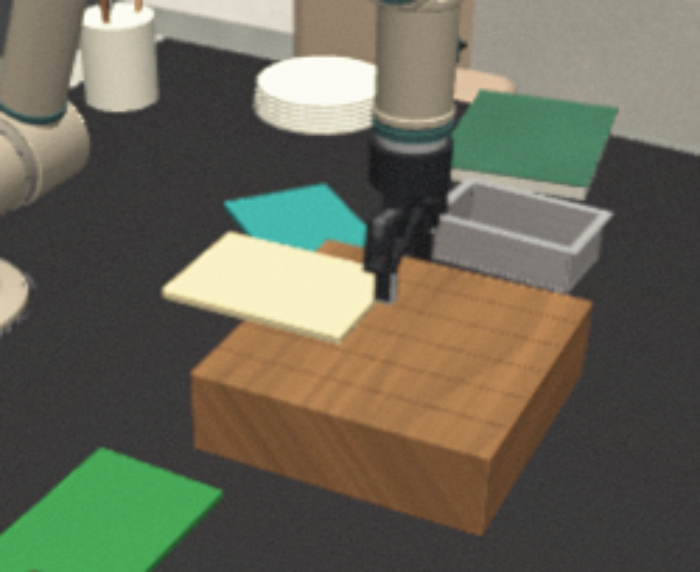

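View pics/b2t.png

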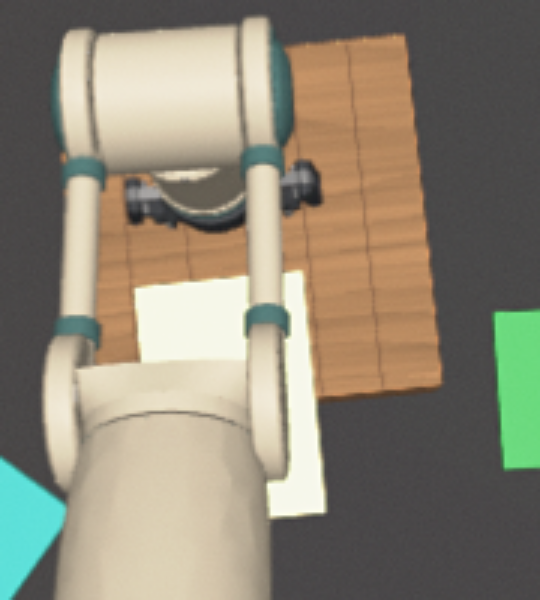

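```bash
python3 - <<'E'
from h import *
w=world("top",[(225,186),(280.7,180),(288.7,261)],.112)[:,:2]; print(w, (w[0]+w[2])/2, np.linalg.norm(w[0]-w[1]),np.linalg.norm(w[2]-w[1]))
b=world("top",[(327,217.5),(285.5,221.5),(315,101.8)],.1)[:,:2]; print(b)
e=(b[0]-b[2]);e/=np.linalg.norm(e);print("dir",e,np.degrees(np.arctan2(-e[1],-e[0])), np.linalg.norm(b[0]-b[2]))
c=(w[0]+w[2])/2; print("com past edge", (c-b[0])@e)
E
```

```text
[[0.50147098 0.16939192]
 [0.51199371 0.03082701]
 [0.3124287  0.01657577]] [0.40694984 0.09298384] 0.138963883393143 0.200073216182986
[[ 0.41667786 -0.08082828]
 [ 0.40975348  0.02211369]
 [ 0.710997   -0.06088541]]
dir [-0.99771221 -0.0676043 ] 3.8763973830637894 0.2949940216466772
com past edge -0.0020446811425986933
```

Top crop: the board's far corners are at (135,288) and (302,270), and the block's near edge runs through (441,384). The centre of mass is about 2 mm short of the edge. I'll turn the jaws along the board and move over its far end.

>>> jog_arm(
  targets=[
    [0.085,[-0.0066,0.0015,0],-0.1745],
    [0.085,[-0.0065,0.0015,0],-0.1745],
    [0.085,[-0.0065,0.0015,0],-0.1745],
    [0.085,[-0.0065,0.0015,0],-0.1745],
    [0.085,[-0.0065,0.0015,0],-0.1745],
    [0.085,[-0.0065,0.0015,0],-0.1745],
    [0.085,[-0.0065,0.0015,-0.015],-0.1745],
    [0.085,[-0.0065,0.0015,-0.015],-0.1745],
    [0.085,[-0.0065,0.0015,-0.012],-0.1745],
    [0.085,[0,0,0],0],
  ],
)

```text
clock: 7.65
position: [0.4932, 0.0984, 0.1243]
ee_rot: [-0.516, 0.519, -0.483, 0.48]
contact_force: [0.5, 0.7, 0.0]
width: 0.0851
```

>>> jog_arm(
  targets=[
    [0.085,[0,0,-0.005],0],
    [0.085,[0,0,-0.002],0],
    [0.085,[0,0,0],0],
  ],
)

```text
clock: 8.02
position: [0.4959, 0.0984, 0.1193]
ee_rot: [0.517, -0.517, 0.482, -0.482]
contact_force: [0.5, -0.8, 0.6]
width: 0.0851
```

>>> jog_arm(
  targets=[
    [0.085,[0,0,-0.002],0],
    [0.085,[0,0,-0.002],0],
    [0.085,[0,0,0],0],
  ],
)

```text
clock: 8.4
position: [0.4959, 0.0985, 0.116]
ee_rot: [0.517, -0.517, 0.482, -0.482]
contact_force: [-0.8, -0.7, 4.8]
width: 0.085
```

Contact with 4.8 N. Now I'll drag outward.

>>> jog_arm(
  targets=[
    [0.085,[-0.005,0,-0.001],0],
    [0.085,[-0.005,0,0],0],
    [0.085,[-0.005,0,0],0],
    [0.085,[-0.005,-0.001,0],0],
    [0.085,[0,0,0],0],
  ],
)

```text
clock: 9.02
position: [0.4791, 0.0977, 0.1163]
ee_rot: [0.519, -0.515, 0.48, -0.484]
contact_force: [4.0, 0.9, 7.7]
width: 0.085
```

```bash
python3 look.py c1
```

```text
0.86 [289. 193.] [0.42  0.078 0.112] [array([414.8,  88.8]), array([209.4, 157.2]), np.float64(3.0)]
0.73 [280. 164.] [0.217 0.355 0.012] [array([305.4, 201.6]), array([ 57.4, 108. ]), np.float64(25.5)]
0.65 [227. 287.] [ 0.427 -0.239  0.013] [array([ 494.8, -318.2]), array([129.8, 183.8]), np.float64(2.5)]
```

View pics/c1.png

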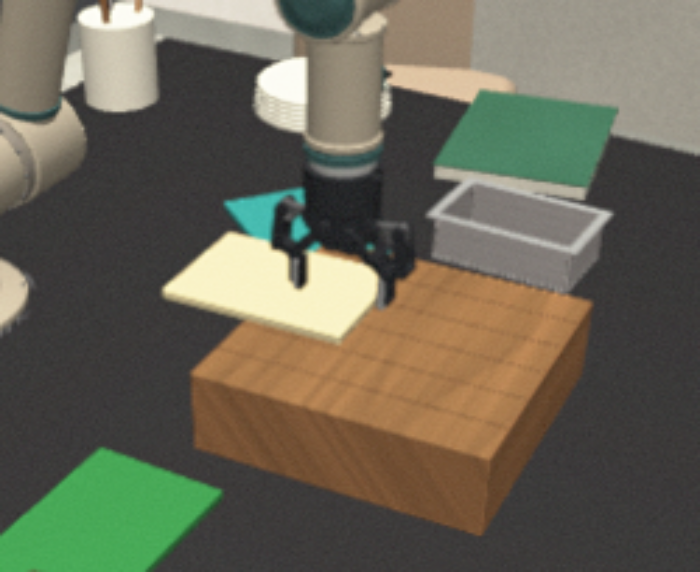

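The board did not move; its corner is still at (165,290) in the crop. The finger slipped, with a finger friction of about 0.5. I'll go back and press harder.

>>> jog_arm(
  targets=[
    [0.085,[0,0,0.008],0],
    [0.085,[0.022,0.001,0],0],
    [0.085,[0,0,-0.006],0],
    [0.085,[0,0,-0.004],0],
    [0.085,[0,0,-0.004],0],
    [0.085,[0,0,0],0],
  ],
)

```text
clock: 9.88
position: [0.4987, 0.0985, 0.1157]
ee_rot: [0.518, -0.516, 0.481, -0.484]
contact_force: [-5.6, -1.1, 51.7]
width: 0.0853
```

>>> jog_arm(
  targets=[
    [0.085,[-0.003,0,0.001],0],
    [0.085,[-0.005,0,0],0],
    [0.085,[-0.005,0,0],0],
    [0.085,[-0.005,-0.001,0],0],
    [0.085,[0,0,0],0],
  ],
)

```text
clock: 10.5
position: [0.4942, 0.0981, 0.1173]
ee_rot: [0.526, -0.508, 0.474, -0.491]
contact_force: [17.1, 1.0, 27.3]
width: 0.0852
```

```bash
python3 look.py c2
```

```text
0.89 [285. 160.] [0.23  0.36  0.012] [array([314.1, 222.2]), array([ 81.5, 132.3]), np.float64(10.8)]
0.88 [227. 285.] [ 0.426 -0.238  0.013] [array([ 493.8, -316.1]), array([132.4, 184.8]), np.float64(2.0)]
0.57 [287. 192.] [0.414 0.078 0.112] [array([412.5,  87.9]), array([205.5, 154.2]), np.float64(4.3)]
```

View pics/c2.png

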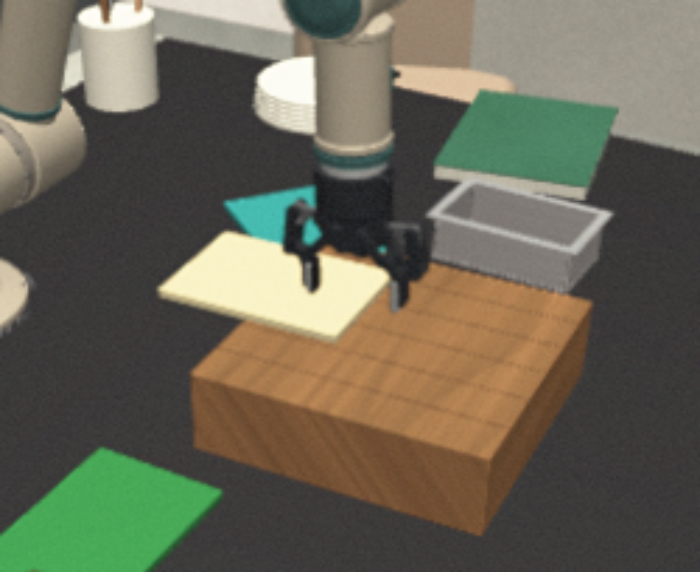

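The board moved about 3 mm with the finger sticking (17 N against 27 N). I'll continue.

>>> jog_arm(
  targets=[
    [0.085,[-0.005,0,-0.0005],0],
    [0.085,[-0.005,0,-0.0005],0],
    [0.085,[-0.005,-0.001,0],0],
    [0.085,[0,0,0],0],
  ],
)

```text
clock: 11.1
position: [0.4823, 0.0974, 0.1176]
ee_rot: [0.527, -0.506, 0.472, -0.492]
contact_force: [20.4, 0.9, 31.1]
width: 0.085
```

```bash
python3 look.py c3
```

```text
0.97 [284. 190.] [0.404 0.08  0.112] [array([400.6,  86.7]), array([205.1, 159.9]), np.float64(3.3)]
0.9 [226. 286.] [ 0.426 -0.239  0.013] [array([ 494.5, -317.5]), array([131.4, 185.4]), np.float64(2.4)]
0.74 [279. 163.] [0.219 0.353 0.012] [array([307.1, 202.8]), array([ 57.4, 107.7]), np.float64(24.9)]
```

View pics/c3.png

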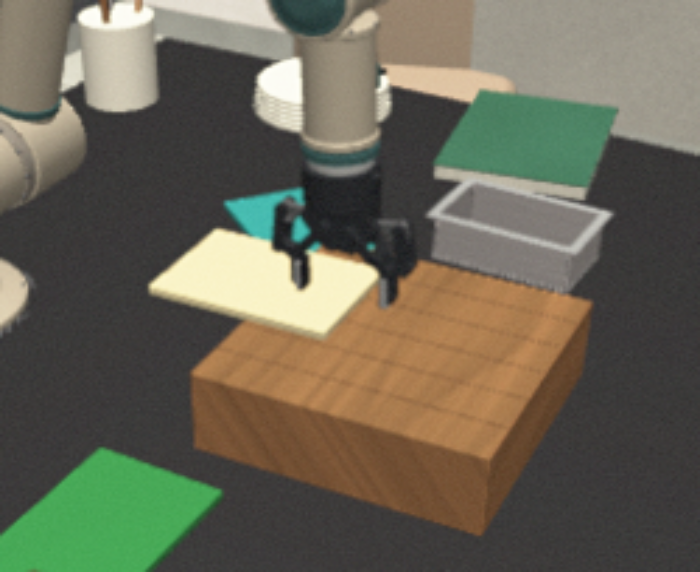

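The board moved about 14 mm, so its centre of mass is now past the edge. I'll relax the side load, then raise the finger slowly so the board tilts against it.

>>> jog_arm(
  targets=[
    [0.085,[0.008,0.001,0],0],
    [0.085,[0.007,0,0.002],0],
    [0.085,[0,0,0.003],0],
    [0.085,[0,0,0.002],0],
    [0.085,[0,0,0.002],0],
    [0.085,[0,0,0.002],0],
    [0.085,[0,0,0],0],
  ],
)

```text
clock: 12.08
position: [0.4785, 0.0975, 0.1187]
ee_rot: [-0.516, 0.518, -0.483, 0.482]
contact_force: [-0.8, -0.7, 1.3]
width: 0.0853
```

```bash
python3 look.py c4
```

```text
0.75 [285. 189.] [0.406 0.079 0.111] [array([402.9,  87.1]), array([191.3, 155.2]), np.float64(7.1)]
0.69 [281. 160.] [0.222 0.356 0.012] [array([307.2, 203.4]), array([ 59.1, 121.8]), np.float64(23.6)]
```

View pics/c4.png

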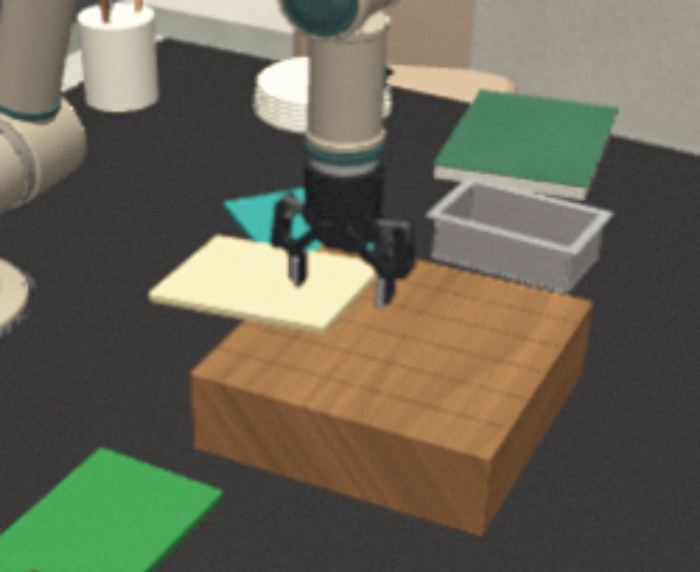

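The board is starting to tilt against the finger. I'll raise further.

>>> jog_arm(
  targets=[
    [0.085,[0,0,0.002],0],
    [0.085,[0,0,0.002],0],
    [0.085,[0,0,0.002],0],
    [0.085,[0,0,0.002],0],
    [0.085,[0,0,0.002],0],
    [0.085,[0,0,0],0],
  ],
)

```text
clock: 12.92
position: [0.4799, 0.0975, 0.1295]
ee_rot: [0.517, -0.517, 0.482, -0.482]
contact_force: [0.3, -0.5, 1.1]
width: 0.085
```

```bash
python3 look.py c5
```

```text
0.92 [226. 286.] [ 0.427 -0.239  0.013] [array([ 494.3, -317.4]), array([128.9, 184.6]), np.float64(2.0)]
0.63 [284. 189.] [0.4   0.073 0.109] [array([403.1,  79.8]), array([222.3, 126.5]), np.float64(39.6)]
```

View pics/c5.png

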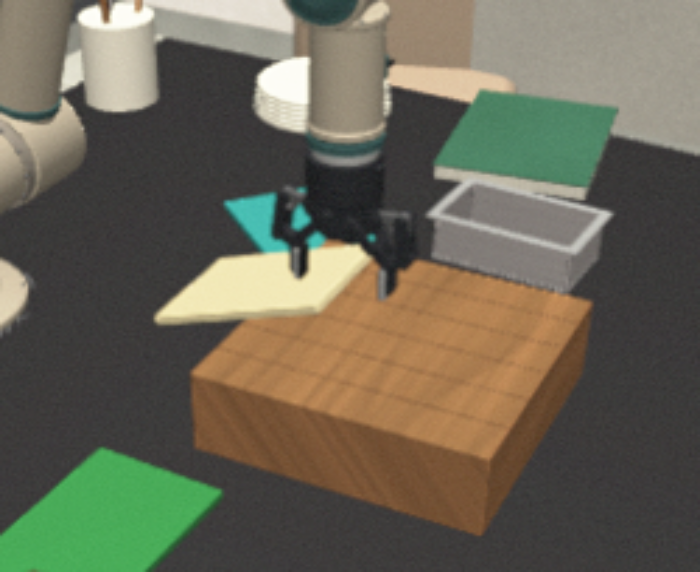

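The tilt is held by the finger. The far end has lifted and the inner fingertip at (385,292) is just below it. I'll close gradually while shifting outward and up, so the inner finger comes under the raised end.

>>> jog_arm(
  targets=[
    [0.085,[0,0,0.002],0],
    [0.077,[-0.004,0,0.0025],0],
    [0.069,[-0.004,0,0.003],0],
    [0.061,[-0.004,0,0.003],0],
    [0.053,[-0.004,-0.0005,0.002],0],
    [0.053,[0,0,0],0],
  ],
)

```text
clock: 13.78
position: [0.4635, 0.097, 0.1421]
ee_rot: [0.517, -0.517, 0.482, -0.482]
contact_force: [0.2, -0.5, 0.2]
width: 0.0531
```

```bash
python3 look.py c6
```

```text
0.85 [282. 168.] [0.244 0.34  0.012] [array([327.5, 184.7]), array([ 41.4, 137.3]), np.float64(47.1)]
0.8 [284. 192.] [0.401 0.07  0.109] [array([401.6,  70.7]), array([234.2, 112.8]), np.float64(54.1)]
0.66 [228. 286.] [ 0.426 -0.239  0.013] [array([ 495. , -316.5]), array([134.9, 188.7]), np.float64(1.7)]
```

View pics/c6.png

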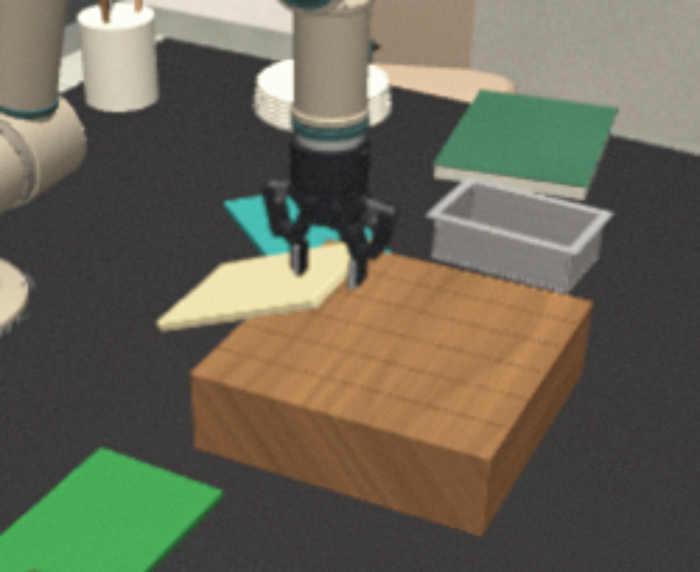

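The inner finger is now at the raised end, with its tip below the edge. I'll keep closing while rising.

>>> jog_arm(
  targets=[
    [0.046,[0,0,0.003],0],
    [0.04,[0,0,0.004],0],
    [0.034,[0,0,0.004],0],
    [0.034,[0,0,0],0],
  ],
)

```text
clock: 14.38
position: [0.4635, 0.097, 0.1536]
ee_rot: [-0.517, 0.517, -0.482, 0.482]
contact_force: [-1.3, -0.4, 6.5]
width: 0.034
```

```bash
python3 look.py c7
```

```text
0.85 [282. 192.] [0.396 0.067 0.106] [array([401.9,  70.9]), array([243.6,  97.3]), np.float64(60.2)]
0.83 [283. 167.] [0.255 0.342 0.012] [array([332.8, 187.5]), array([ 51.4, 144.2]), np.float64(49.4)]
0.81 [225. 283.] [ 0.424 -0.238  0.013] [array([ 493.5, -316.4]), array([127.9, 183.8]), np.float64(1.6)]
```

View pics/c7.png

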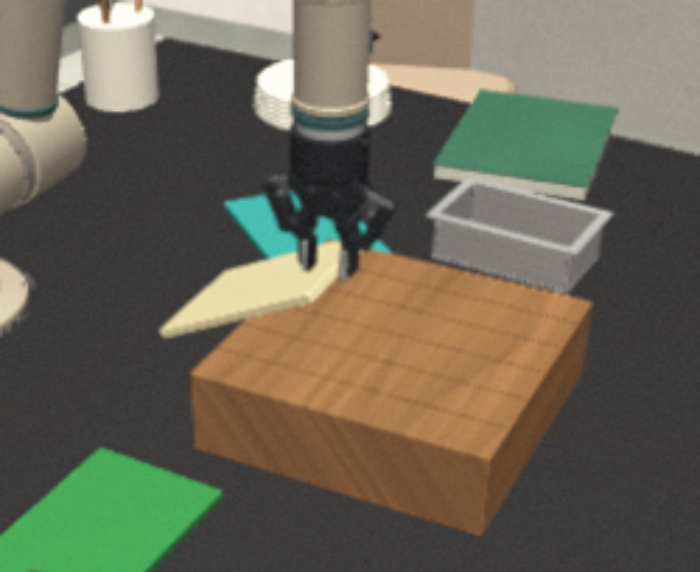

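>>> jog_arm(
  targets=[
    [0.034,[0,0,0.005],0],
    [0.03,[0,0,0.005],0],
    [0.026,[0,0,0.005],0],
    [0.024,[0,0,0.002],0],
  ],
)

```text
clock: 14.98
position: [0.4641, 0.097, 0.1703]
ee_rot: [0.517, -0.517, 0.482, -0.483]
contact_force: [0.5, 0.6, -0.1]
width: 0.0242
```

```bash
python3 look.py c8
```

```text
0.86 [285. 169.] [0.259 0.345 0.012] [array([339.8, 190.8]), array([ 62.4, 147.9]), np.float64(54.2)]
0.79 [227. 286.] [ 0.425 -0.24   0.013] [array([ 494.2, -318.3]), array([129.4, 183. ]), np.float64(1.8)]
0.71 [285. 192.] [0.405 0.061 0.108] [array([407.2,  66.9]), array([264.7,  65.4]), np.float64(75.8)]
```

View pics/c8.png

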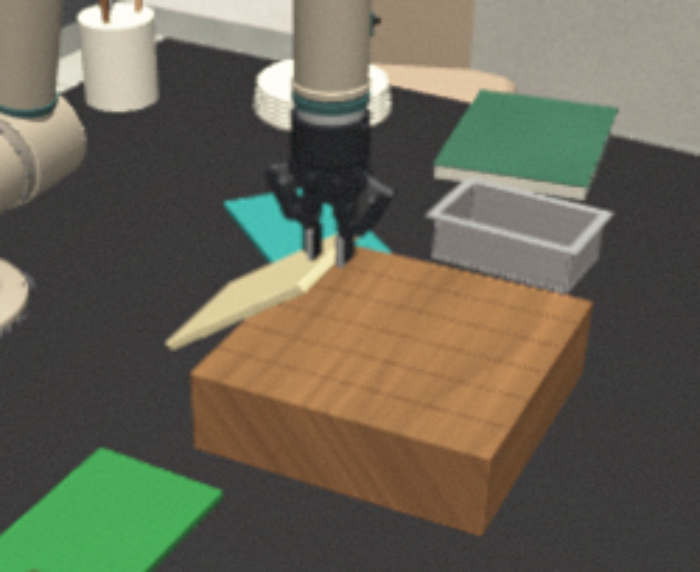

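Tilt is about 40°, but the inner finger overlaps the end by only about 2 mm. I'll reach further down the board before clamping.

>>> jog_arm(
  targets=[
    [0.03,[-0.003,0,-0.002],0],
    [0.036,[-0.003,0,-0.003],0],
    [0.038,[-0.002,0,-0.003],0],
    [0.038,[0,0,0],0],
  ],
)

```text
clock: 15.58
position: [0.4548, 0.097, 0.1613]
ee_rot: [-0.517, 0.518, -0.483, 0.482]
contact_force: [-1.5, -0.5, -0.2]
width: 0.038
```

```bash
python3 look.py c9
```

```text
0.97 [285. 170.] [0.265 0.344 0.012] [array([338.5, 182. ]), array([ 45.9, 156.9]), np.float64(52.1)]
0.74 [225. 289.] [ 0.426 -0.238  0.013] [array([ 494.1, -317.8]), array([132.8, 186.4]), np.float64(2.1)]
0.71 [282. 191.] [0.403 0.06  0.103] [array([408.4,  65. ]), array([ 55.1, 283.1]), np.float64(2.4)]
```

View pics/c9.png

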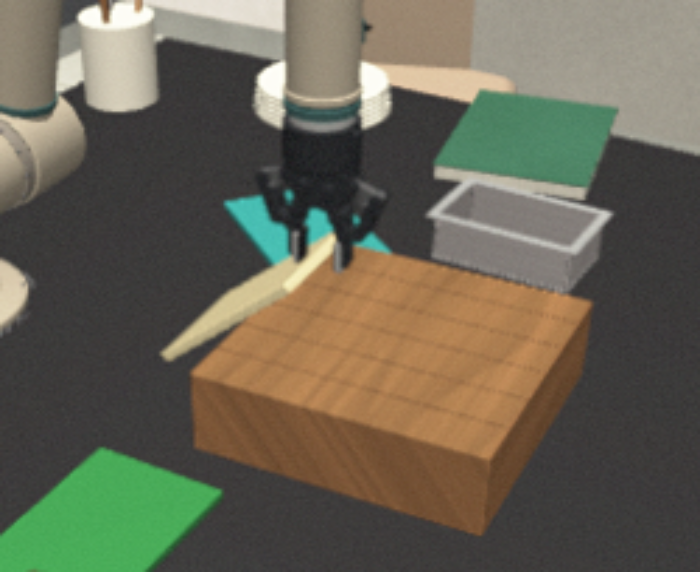

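The overlap is now good, with the tilt at about 45°. I'll close while moving up and outward.

>>> jog_arm(
  targets=[
    [0.03,[-0.005,0,0.003],0],
    [0.024,[-0.008,0,0.005],0],
    [0.018,[-0.01,-0.001,0.006],0],
    [0.012,[-0.01,-0.001,0.008],0],
    [0.005,[-0.01,-0.001,0.008],0],
    [0.005,[0,0,0],0],
  ],
)

```text
clock: 16.42
position: [0.4131, 0.0942, 0.1933]
ee_rot: [0.518, -0.516, 0.481, -0.483]
contact_force: [3.3, 1.3, 4.8]
width: 0.0054
```

```bash
python3 look.py d0
```

```text
0.71 [277. 189.] [0.392 0.05  0.116] [array([383.7,  83.8]), array([ 29.6, 355.7]), np.float64(10.1)]
0.64 [301. 168.] [0.305 0.359 0.013] [array([416.4, 214.8]), array([ 94.8, 206.6]), np.float64(16.1)]
0.63 [226. 284.] [ 0.426 -0.239  0.013] [array([ 494.2, -316.9]), array([129.5, 183.8]), np.float64(1.7)]
```

View pics/d0.png

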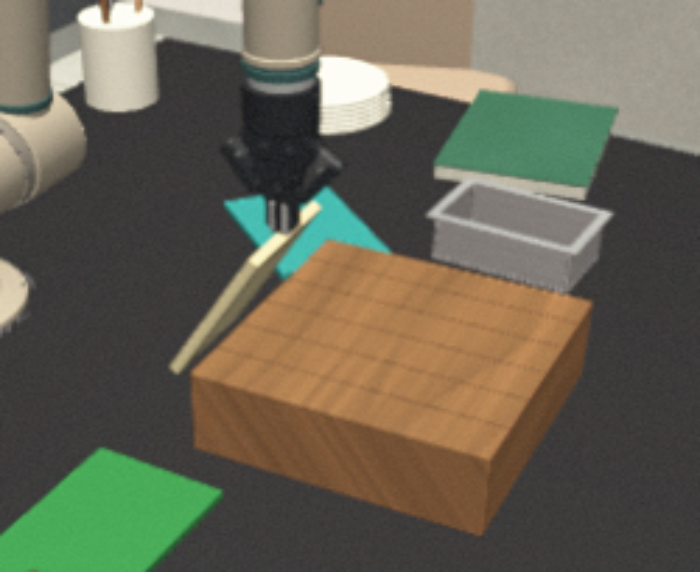

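The jaws closed past the board to 5 mm, so it wasn't clamped. The board now stands steep between the fingers and the block, so I'll measure its pose.

```bash
cat > fit.py <<'E'
from h import *
import sys
for n in ("scene","top"):
    im,d=get_image(n); C=cloud(n,d)
    cv2.imwrite(f"pics/{sys.argv[1]}_{n}.png",cv2.resize((im[80:300,190:440] if n=="scene" else im[90:300,170:370])[:,:,::-1],None,fx=2.8,fy=2.6))
    hsv=cv2.cvtColor(im,cv2.COLOR_RGB2HSV)
    cream=(hsv[...,0]>18)&(hsv[...,0]<36)&(hsv[...,1]>25)&(hsv[...,1]<120)&(hsv[...,2]>110)
    m=cream&(C[...,0]>.2)&(C[...,0]<.75)&(C[...,1]>-.1)&(C[...,1]<.26)&(C[...,2]>-.01)&(C[...,2]<.45)
    k,l,s,_=cv2.connectedComponentsWithStats(m.astype(np.uint8))
    if k<2: print(n,"none");continue
    i=1+np.argmax(s[1:,4]); P=C[l==i]
    c=np.median(P,0); q=P[np.linalg.norm(P-c,axis=1)<.15]; 
    u,sv,vt=np.linalg.svd(q-q.mean(0),full_matrices=False)
    print(n,len(q),"mean",q.mean(0).round(3),"normal",vt[2].round(3),"sv",(sv/np.sqrt(len(q))).round(4))
    for a in range(3): print("  axis",a,np.percentile(q[:,a],[1,50,99]).round(3))
E
python3 fit.py d1
```

```text
scene 550 mean [0.428 0.071 0.414] normal [-0.478  0.879  0.006] sv [0.0209 0.0193 0.0081]
  axis 0 [0.389 0.433 0.45 ]
  axis 1 [0.057 0.067 0.105]
  axis 2 [0.379 0.414 0.449]
top 717 mean [0.366 0.041 0.089] normal [ 0.8    0.399 -0.448] sv [0.0605 0.0125 0.0079]
  axis 0 [0.315 0.365 0.424]
  axis 1 [0.02  0.04  0.064]
  axis 2 [-0.002  0.089  0.176]
```

View pics/d1_top.png

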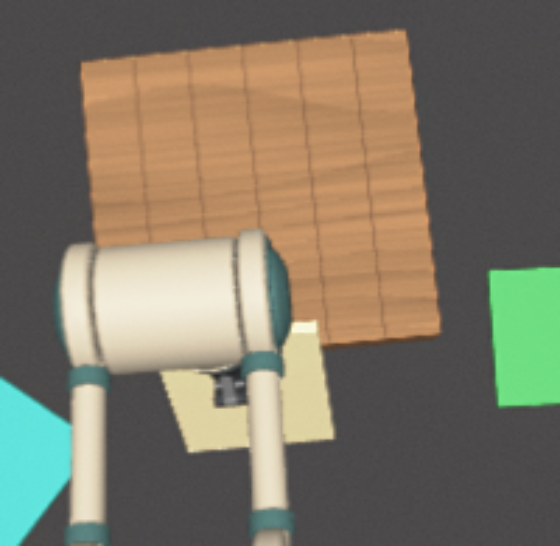

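```bash
python3 - <<'E'
from h import *
f=lambda a,b:(170+a/2.8,90+b/2.6)
print(world("top",[f(318,320),f(318,332),f(293,322)],.17).round(3))
print(world("top",[f(333,438),f(188,452)],.006).round(3))
s=lambda a,b:(190+a/2.8,80+b/2.6)
print(world("scene",[s(178,372)],.0).round(3))
print(manip.get_state()["position"],manip.get_state()["contact_force"])
E
```

```text
[[0.426 0.024 0.17 ]
 [0.415 0.024 0.17 ]
 [0.425 0.045 0.17 ]]
[[0.316 0.018 0.006]
 [0.305 0.157 0.006]]
[[0.328 0.025 0.   ]]
[0.41441946 0.09424052 0.19254644] [4.72191548 1.35737869 5.30209857]
```

View pics/d1_scene.png

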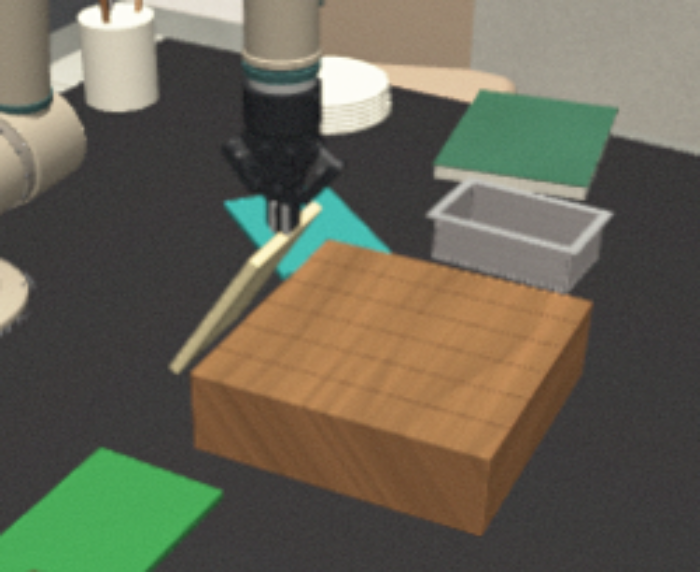

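The board stands at about 60°, foot on the worktop at x≈0.32, with the closed fingertips on its top end (crop 283,225). I'll lift off so it settles against the block edge, open wide, then look before gripping the top.

>>> jog_arm(
  targets=[
    [0.005,[0,0,0.003],0],
    [0.005,[0,0,0.003],0],
    [0.005,[0,0,0.01],0],
    [0.04,[0,0,0.02],0],
    [0.085,[0.01,0.001,0.015],0],
    [0.085,[0.005,0,0],0],
  ],
)

```text
clock: 17.38
position: [0.4285, 0.095, 0.2439]
ee_rot: [0.518, -0.517, 0.482, -0.483]
contact_force: [0.4, 0.7, -0.6]
width: 0.059
```

```bash
python3 fit.py d2
```

```text
scene 420 mean [0.399 0.06  0.101] normal [-0.758 -0.083  0.646] sv [0.0718 0.0401 0.0033]
  axis 0 [0.306 0.41  0.453]
  axis 1 [0.018 0.04  0.162]
  axis 2 [-0.001  0.112  0.163]
top 989 mean [0.379 0.045 0.082] normal [ 0.756  0.245 -0.608] sv [0.0598 0.0136 0.0072]
  axis 0 [0.315 0.378 0.449]
  axis 1 [0.02  0.044 0.069]
  axis 2 [-0.002  0.082  0.159]
```

View pics/d2_scene.png

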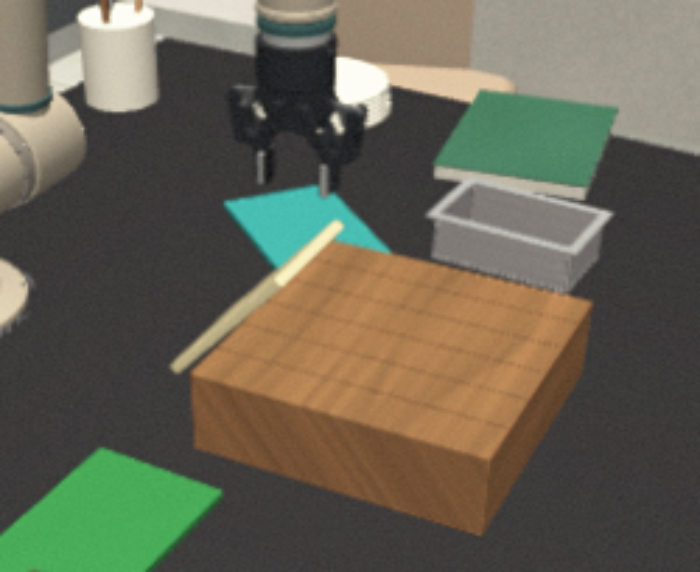

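View pics/d2_top.png

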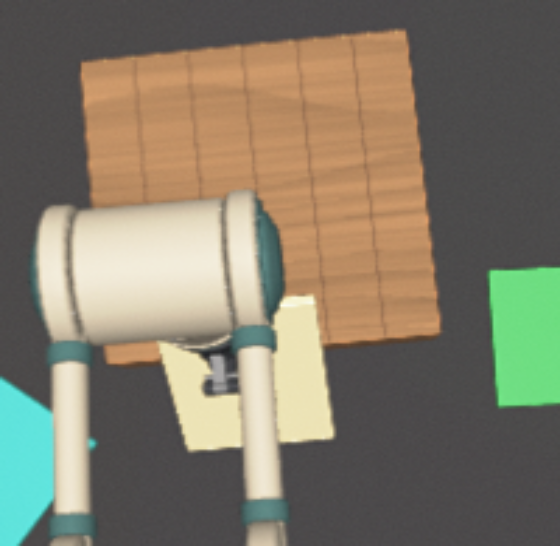

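The board leans steadily on the block edge at about 51°, with its top end at about x=0.445, z=0.165 (crop 340,225). I'll straddle the top edge with open jaws.

>>> jog_arm(
  targets=[
    [0.085,[0,0,0],0],
    [0.085,[-0.003,0,-0.035],0],
    [0.085,[0,-0.001,-0.035],0],
    [0.085,[0,0,-0.034],0],
    [0.07,[0.002,0,0.004],0],
    [0.055,[0.002,0,0.004],0],
    [0.055,[0,0,0],0],
  ],
)

```text
clock: 18.35
position: [0.4304, 0.0941, 0.1487]
ee_rot: [0.518, -0.516, 0.481, -0.483]
contact_force: [-0.6, 0.5, -0.0]
width: 0.0549
```

```bash
python3 look.py d3
```

```text
0.79 [290. 169.] [0.29  0.346 0.012] [array([380.9, 176.8]), array([ 40.3, 118.5]), np.float64(29.5)]
0.55 [228. 285.] [ 0.426 -0.24   0.013] [array([ 494.2, -318.3]), array([129.2, 185.4]), np.float64(1.8)]
```

View pics/d3.png

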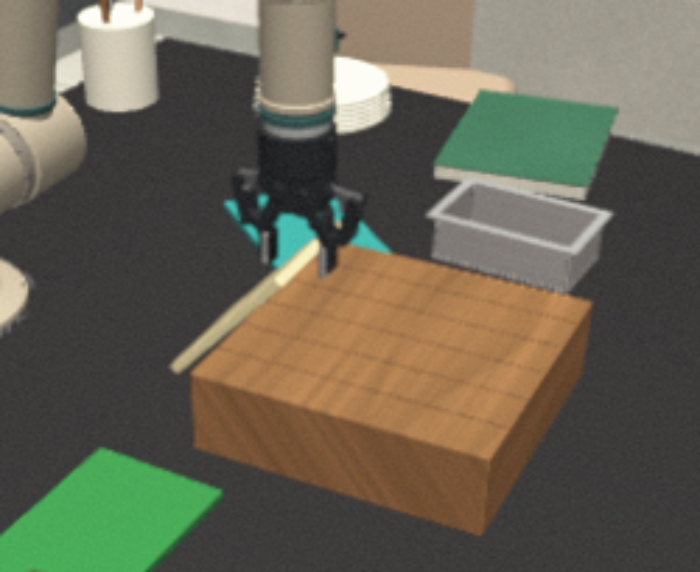

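The jaws straddle the top edge, with tips at (268,258) and (325,270). I'll swing the top outward toward vertical with the inner finger.

>>> jog_arm(
  targets=[
    [0.055,[-0.012,-0.001,0.003],0],
    [0.055,[-0.012,-0.001,0.004],0],
    [0.055,[-0.012,-0.001,0.005],0],
    [0.055,[-0.012,-0.001,0.004],0],
    [0.055,[-0.012,-0.001,0.004],0],
    [0.055,[-0.012,-0.001,0.003],0],
    [0.055,[0,0,0],0],
  ],
)

```text
clock: 19.32
position: [0.3553, 0.088, 0.1698]
ee_rot: [-0.517, 0.517, -0.482, 0.482]
contact_force: [0.9, 0.3, -0.9]
width: 0.0552
```

```bash
python3 look.py d4
```

```text
0.96 [299. 167.] [0.294 0.366 0.012] [array([374.7, 207.9]), array([129.5, 191.4]), np.float64(52.0)]
0.83 [267. 191.] [0.354 0.061 0.093] [array([366.5,  58.8]), array([ 58.8, 322.5]), np.float64(23.0)]
0.63 [226. 284.] [ 0.426 -0.238  0.013] [array([ 494.3, -317.3]), array([129.8, 184.2]), np.float64(1.6)]
```

View pics/d4.png

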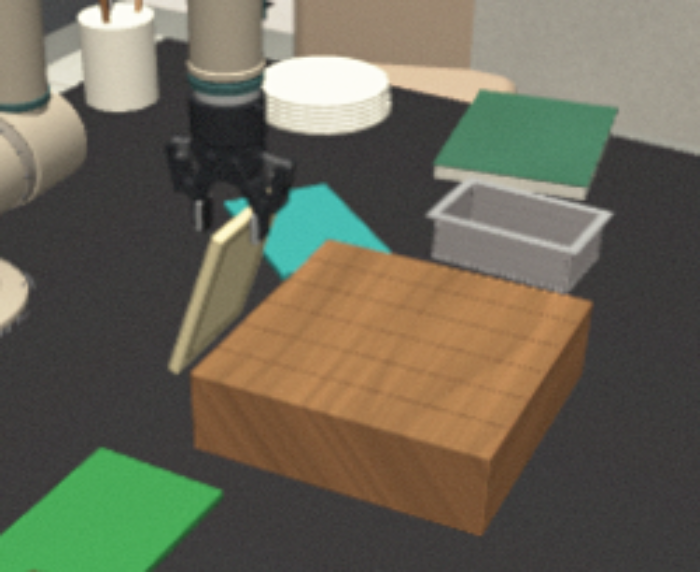

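Works well: the board is almost upright between the jaws. Now a bit further, then grip.

>>> jog_arm(
  targets=[
    [0.055,[-0.008,-0.001,0.002],0],
    [0.04,[-0.008,-0.001,0.003],0],
    [0.025,[-0.002,0,0.002],0],
    [0.01,[0,0,0],0],
    [0.005,[0,0,0],0],
    [0.005,[0,0,0],0],
  ],
  force=60,
)

```text
clock: 20.18
position: [0.3349, 0.0858, 0.1775]
ee_rot: [-0.515, 0.52, -0.484, 0.48]
contact_force: [-7.0, -0.5, 16.9]
width: 0.013
```

```bash
python3 look.py d5
```

```text
0.92 [293. 166.] [0.285 0.365 0.012] [array([372.5, 209.6]), array([133.3, 184.8]), np.float64(54.3)]
0.73 [264. 190.] [0.335 0.067 0.1  ] [array([342.9,  68.2]), array([ 76.8, 344.8]), np.float64(32.4)]
0.56 [223. 288.] [ 0.426 -0.239  0.013] [array([ 494.1, -317.6]), array([129.6, 183.3]), np.float64(1.7)]
```

View pics/d5.png

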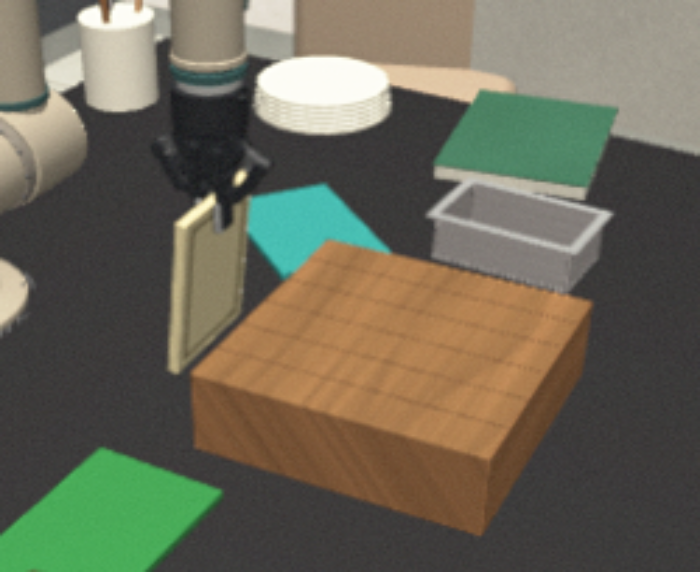

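The board is gripped upright (opening 13 mm), with the grooved face toward the block. I'll lift it and carry it over the far part of the block.

>>> jog_arm(
  targets=[
    [0.005,[0,0,0.02],0],
    [0.005,[0,0,0.04],0],
    [0.005,[0,0,0.045],0],
    [0.005,[0,0,0.035],0],
    [0.005,[0.04,0,0],0],
    [0.005,[0.055,0,0],0],
    [0.005,[0.06,0,0],0],
    [0.005,[0.06,0.001,0],0],
    [0.005,[0.055,0,0],0],
    [0.005,[0.04,0,0],0],
  ],
)

```text
clock: 21.52
position: [0.6509, 0.0869, 0.3147]
ee_rot: [-0.516, 0.518, -0.483, 0.482]
contact_force: [-0.8, 0.1, -1.7]
width: 0.0113
```

```bash
python3 look.py e1
```

```text
0.86 [292. 164.] [0.28  0.362 0.012] [array([373.1, 208.2]), array([131.7, 190.7]), np.float64(53.8)]
0.67 [226. 288.] [ 0.427 -0.24   0.013] [array([ 493.4, -318.5]), array([132.1, 186.3]), np.float64(2.7)]
0.59 [367. 174.] [0.659 0.056 0.235] [array([573.6, 292.2]), array([ 66.5, 470.6]), np.float64(22.7)]
```

View pics/e1.png

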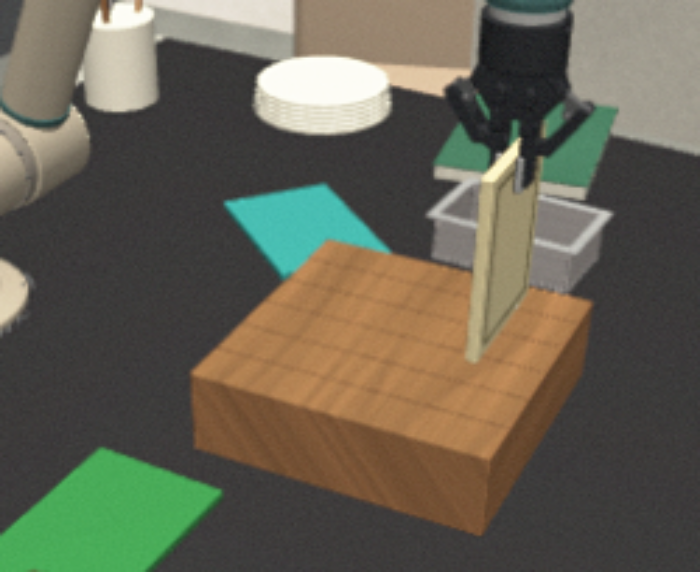

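>>> jog_arm(
  targets=[
    [0.005,[0,0,-0.02],0],
    [0.005,[0,0,-0.012],0],
    [0.005,[0,0,-0.003],0],
    [0.005,[0,0,-0.003],0],
    [0.005,[0,0,0],0],
  ],
)

```text
clock: 22.25
position: [0.6487, 0.0871, 0.2793]
ee_rot: [0.517, -0.517, 0.482, -0.483]
contact_force: [0.2, -0.5, -2.4]
width: 0.0111
```

>>> jog_arm(
  targets=[
    [0.005,[0,0,-0.002],0],
    [0.005,[0,0,-0.002],0],
    [0.005,[0,0,0],0],
  ],
)

```text
clock: 22.62
position: [0.6491, 0.0869, 0.2775]
ee_rot: [0.518, -0.516, 0.481, -0.483]
contact_force: [-2.0, -0.3, 5.8]
width: 0.0114
```

The board's lower edge is on the block (5.8 N). I'll open a little and tip the top toward the robot, so the grooved face ends up on top.

>>> jog_arm(
  targets=[
    [0.03,[0,0,0],0],
    [0.03,[0,0,0],0],
    [0.03,[-0.009,-0.001,0],0],
    [0.03,[-0.009,0,0],0],
    [0.03,[-0.009,-0.001,0],0],
    [0.03,[0,0,0],0],
  ],
)

```text
clock: 23.38
position: [0.6207, 0.085, 0.2752]
ee_rot: [-0.517, 0.517, -0.482, 0.482]
contact_force: [-0.1, 0.1, 0.3]
width: 0.0296
```

```bash
python3 look.py e2
```

```text
0.98 [361. 186.] [0.637 0.064 0.204] [array([562.5, 246. ]), array([ 78. , 488.6]), np.float64(28.8)]
0.92 [228. 285.] [ 0.427 -0.239  0.013] [array([ 495. , -317.1]), array([128.6, 183.5]), np.float64(1.0)]
0.75 [296. 163.] [0.278 0.363 0.012] [array([375. , 207.2]), array([129. , 188.3]), np.float64(53.0)]
```

View pics/e2.png

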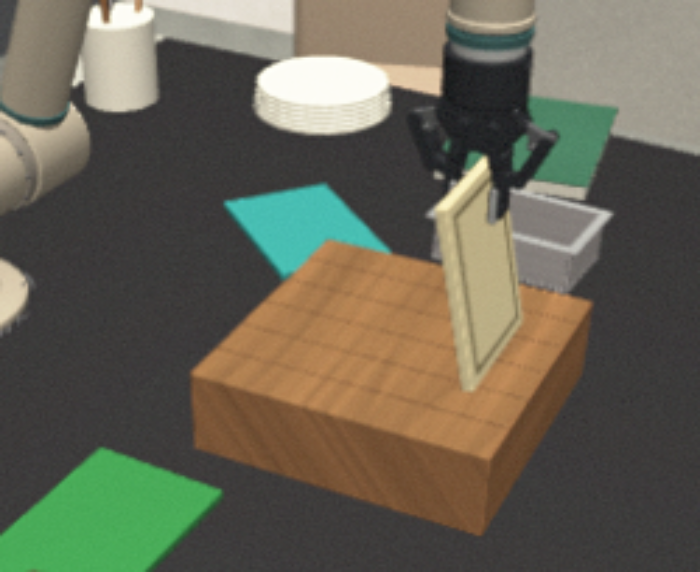

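It leans on the near finger. I'll lower it along an arc.

>>> jog_arm(
  targets=[
    [0.045,[-0.003,0,-0.006],0],
    [0.06,[0,0,-0.007],0],
    [0.06,[-0.0125,-0.001,-0.006],0],
    [0.06,[-0.0125,-0.001,-0.006],0],
    [0.06,[-0.0115,-0.001,-0.008],0],
    [0.06,[-0.0115,-0.001,-0.008],0],
    [0.06,[-0.01,0,-0.01],0],
    [0.06,[-0.01,-0.001,-0.01],0],
    [0.06,[0,0,0],0],
  ],
)

```text
clock: 24.6
position: [0.5475, 0.0799, 0.2144]
ee_rot: [-0.516, 0.518, -0.483, 0.481]
contact_force: [-4.5, 0.9, 4.9]
width: 0.0598
```

```bash
python3 look.py e3
```

```text
0.93 [344. 191.] [0.598 0.066 0.178] [array([543.4, 188.6]), array([119.5, 396.4]), np.float64(47.8)]
0.69 [292. 165.] [0.273 0.356 0.012] [array([377.5, 204. ]), array([129.1, 192.9]), np.float64(51.8)]
```

View pics/e3.png

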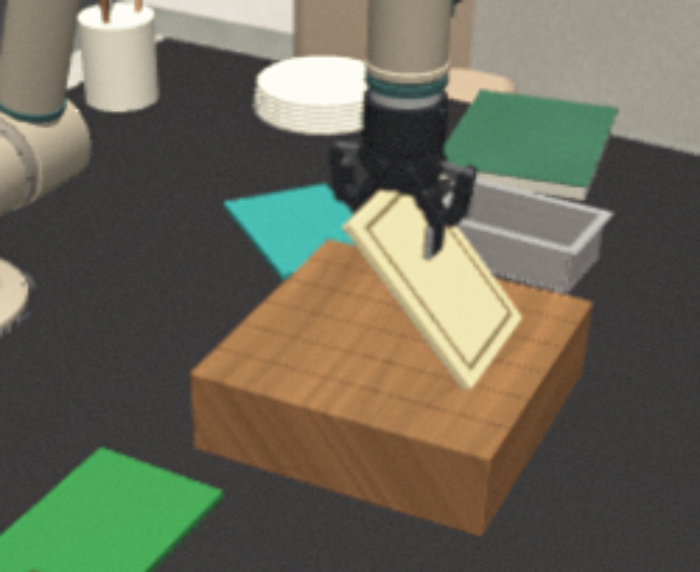

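>>> jog_arm(
  targets=[
    [0.068,[0.003,0,-0.002],0],
    [0.076,[0.001,0,-0.005],0],
    [0.08,[-0.006,0,-0.01],0],
    [0.08,[-0.008,-0.001,-0.011],0],
    [0.08,[-0.007,0,-0.012],0],
    [0.08,[-0.006,-0.001,-0.012],0],
    [0.08,[0,0,0],0],
  ],
)

```text
clock: 25.58
position: [0.531, 0.0784, 0.1701]
ee_rot: [0.521, -0.513, 0.478, -0.486]
contact_force: [-18.2, 0.7, 40.8]
width: 0.0801
```

```bash
python3 look.py e4
```

```text
0.81 [289. 164.] [0.263 0.344 0.012] [array([353.1, 187. ]), array([ 93.5, 197.9]), np.float64(38.8)]
0.77 [226. 287.] [ 0.425 -0.239  0.013] [array([ 494.4, -317.7]), array([129.8, 184.1]), np.float64(1.8)]
0.6 [343. 197.] [0.589 0.066 0.155] [array([548. , 148.4]), array([136.6, 324.9]), np.float64(62.3)]
```

View pics/e4.png

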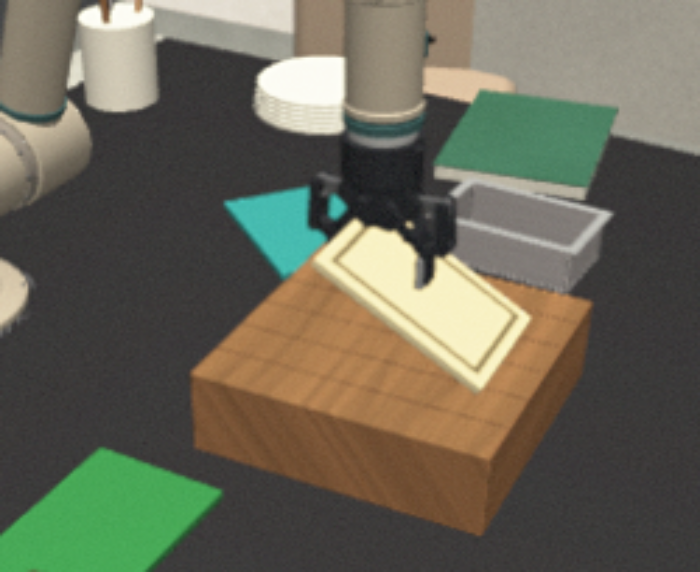

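The board's end rests against the near finger's face and has run up to the palm; 40 N is too much. I'll raise at once, then retreat toward -x so the end slides down the finger.

>>> jog_arm(
  targets=[
    [0.08,[-0.004,0,0.012],0],
    [0.08,[-0.006,0,0.005],0],
    [0.08,[0,0,0],0],
  ],
)

```text
clock: 26.05
position: [0.516, 0.078, 0.1777]
ee_rot: [-0.516, 0.518, -0.483, 0.482]
contact_force: [-1.8, 0.1, -0.6]
width: 0.08
```

```bash
python3 look.py e5
```

```text
0.93 [340. 194.] [0.578 0.069 0.151] [array([542.6, 138.8]), array([142.9, 322.2]), np.float64(67.8)]
0.79 [291. 165.] [0.266 0.343 0.012] [array([359.2, 186.7]), array([ 80.9, 182.9]), np.float64(50.9)]
0.75 [228. 285.] [ 0.427 -0.24   0.013] [array([ 494. , -318.4]), array([132.5, 187.9]), np.float64(2.5)]
```

View pics/e5.png

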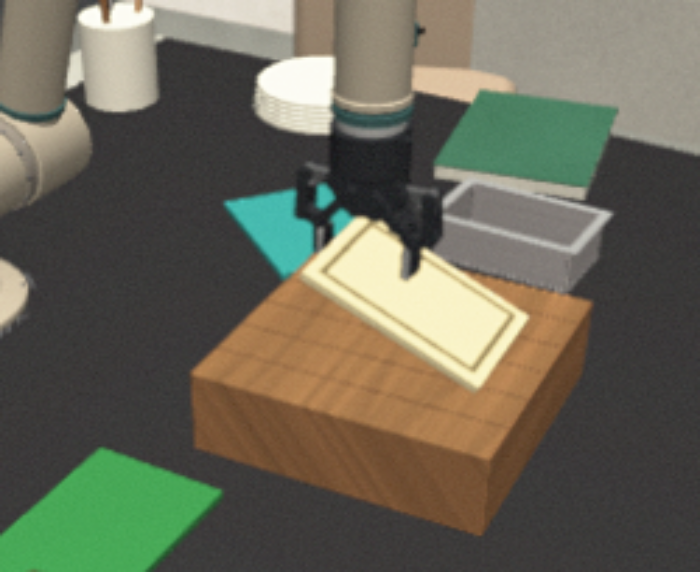

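The force is relieved and the board slid down to about 30°. I'll keep retreating.

>>> jog_arm(
  targets=[
    [0.08,[-0.01,-0.001,0],0],
    [0.08,[-0.01,0,0],0],
    [0.08,[-0.01,-0.001,0],0],
    [0.08,[-0.01,-0.001,0],0],
    [0.08,[-0.012,0,0],0],
    [0.08,[0,0,0],0],
  ],
)

```text
clock: 26.9
position: [0.4646, 0.075, 0.179]
ee_rot: [-0.517, 0.517, -0.482, 0.482]
contact_force: [0.6, -0.1, 0.6]
width: 0.0806
```

```bash
python3 look.py e6
```

```text
0.88 [334. 206.] [0.568 0.072 0.113] [array([562.5,  79.7]), array([199.9, 158.4]), np.float64(4.3)]
0.86 [292. 169.] [0.294 0.342 0.012] [array([367.1, 201.2]), array([114.8, 184.5]), np.float64(53.7)]
0.6 [223. 285.] [ 0.425 -0.238  0.013] [array([ 494.1, -317.2]), array([128.9, 183.4]), np.float64(1.4)]
```

View pics/e6.png

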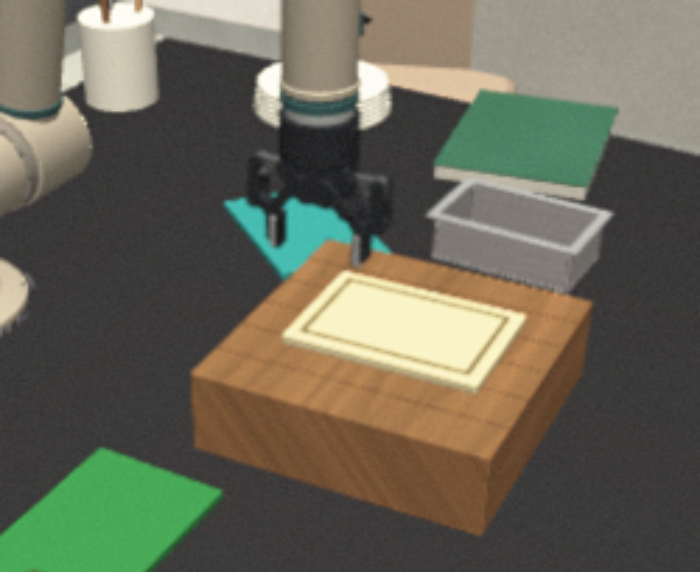

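The board lies flat on the block with the groove up, corners at (345,272), (525,318), (475,385) and (287,335). I'll move the arm clear and check everything.

>>> jog_arm(
  targets=[
    [0.08,[0,0,0.04],0],
    [0.08,[-0.03,0,0.05],0],
    [0.08,[-0.03,0,0.04],0],
    [0.08,[0,0,0],0],
    [0.08,[0,0,0],0],
  ],
)

```text
clock: 27.62
position: [0.4061, 0.075, 0.3085]
ee_rot: [0.517, -0.517, 0.482, -0.483]
contact_force: [0.3, -0.0, -0.5]
width: 0.0798
```

```bash
python3 - <<'E'
from h import *
im,d=get_image("scene"); C=cloud("scene",d)
cv2.imwrite("pics/f.png",im[:,:,::-1])
rs=[(r,np.median(C[r["mask"]],0)) for r in silhouettes("board_center","scene")]
for r,m in rs:
    if .08<m[2]<.14:
        P=C[r["mask"]]; P=P[np.abs(P[:,2]-m[2])<.01]; q=P-P.mean(0); n=np.linalg.svd(q,full_matrices=False)[2][2]
        print("board",m.round(3),"tilt",np.degrees(np.arccos(abs(n[2]))).round(1))
im,d=get_image("top"); C=cloud("top",d)
for o,z in(("pan",.065),("mill",.18)):
    for r in silhouettes(o,"top"):
        print(o,round(r["score"],2),r["position"],[np.round(x,1) for x in rect(r["mask"],"top",z)])
s=manip.get_state(); print(s["clock"],s["position"],s["contact_force"])
E
```

```text
board [0.566 0.072 0.113] tilt 0.6
pan 0.58 [128.5, 182.8] [array([528.5, 433.5]), array([134.4, 190.4]), np.float64(89.9)]
mill 0.58 [466.1, 168.7] [array([ 518.8, -406.6]), array([51.4, 99.7]), np.float64(24.6)]
mill 0.44 [256.6, 152.3] [array([546.2,  78.8]), array([191. , 136.3]), np.float64(4.3)]
27.875 [0.40583109 0.07495869 0.30757556] [-0.51055802 -0.56992885  0.56158076]
```

View pics/f.png

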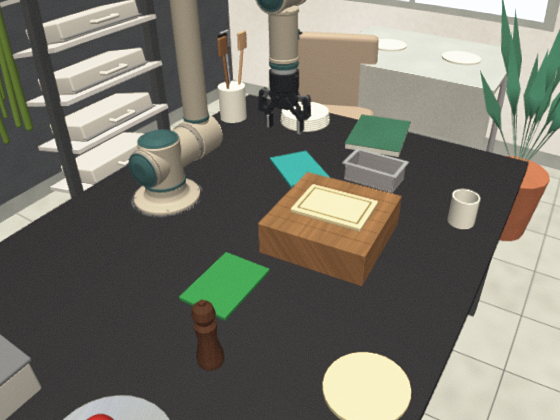

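The board lies flat at (335,206) with its groove up, the arm is clear, and the container and mill are unmoved.

```bash
python3 -c "
from rig import sign_off
print(sign_off())"
```

```text
the job is handed in; nothing more can be done
None
```

The board now lies flat on top of the block with its grooved face up, and the job was handed in at about 28 s.

**What I did:** I pushed and dragged the board out past the near side of the block until its centre of mass was just over the edge. I then tilted it down under control and gripped it upright by its top edge. After lifting it back onto the block, I laid it down groove up.

**Last checks:**
- **Board:** its top surface is at about 113 mm, tilted 0.6°, with its centre at about (0.566, 0.072) and well inside the block.
- **Container and mill:** both are within about 2 mm of where they started.
- **Robot:** the arm is clear and the contact force is about zero.

**What went wrong on the way:**
- **Light drag:** the first attempt to drag the board slipped, so I pressed harder; the pressing force peaked at about 52 N.
- **First clamp:** the jaws closed past the board and it ended up leaning against the block. I gripped it again from there.
- **Force while laying it down:** the tool briefly read 41 N upward (about 45 N in total), probably the board's end against the palm. I backed off at once, but this may have touched the 40 N limit on the gripper's body. The interface gave no verdict on that.

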